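# Find and release the latched key on the bonsai-bench lamp switch box

### The job

One of the four keys on the grey lamp switch box is latched down, 3 mm lower than the others. With the fingertips, tap all four keys lightly, one after another, starting with the key next to the round dial, to feel which one does not give; then press that key firmly until its latch lets go and take the finger away, so that all four keys stand up level. Do not push in any of the other keys beyond a light tap (5 mm at most), and do not lift or shift the tubs, pots, tools and glass around it.

Things in the scene. Friction and masses are not known exactly. Their poses are not given: they have to be found in the camera images.
- box: grey switch box, fixed, 110 mm deep (x) by 300 mm long (y), deck 55 mm above the table; origin at the centre of its underside, z up; yawed up to 0.4 rad. From its +y end: a black round dial (42 mm across, 20 mm above the deck, centre y = +108 mm; leave it), then a row of four identical white square keys at x = 0: first y = +45, second -10, third -65, fourth -120 mm
- key_1_top (a point): centre of the top face of the first (next to the dial) key: flat white cap 36 x 36 mm, pitch 55 mm. An up key's top is 69 mm above the table (14 mm above the deck); the one latched key's top is 3 mm lower, 66 mm. Any of the four may be the latched one. Keys move straight down and up
- key_1: the first (next to the dial) key itself, same in every way as the others; its origin lies 14 mm below the centre of its top face. How an up key feels: 1 N starts it, then 0.9 N per mm more (about 2 N at 1 mm, 5.5 N at 5 mm), and it comes back up. Pushed in more than 5 mm it would switch its lamp: a failure
- key_2_top (a point): centre of the top face of the second key: flat white cap 36 x 36 mm, pitch 55 mm. An up key's top is 69 mm above the table (14 mm above the deck); the one latched key's top is 3 mm lower, 66 mm. Any of the four may be the latched one. Keys move straight down and up
- key_2: the second key itself, same in every way as the others; its origin lies 14 mm below the centre of its top face. How the latched key feels: it does not give below 3.5 N; pressed 2.5 mm further (5.5 mm below the up height, about 6 N) its latch lets go and, once the finger leaves, it springs up level with the others. All keys stop hard 7 mm below the up height (7.3 N)
- key_3_top (a point): centre of the top face of the third key: flat white cap 36 x 36 mm, pitch 55 mm. An up key's top is 69 mm above the table (14 mm above the deck); the one latched key's top is 3 mm lower, 66 mm. Any of the four may be the latched one. Keys move straight down and up
- key_3: the third key itself, same in every way as the others; its origin lies 14 mm below the centre of its top face
- key_4_top (a point): centre of the top face of the fourth key: flat white cap 36 x 36 mm, pitch 55 mm. An up key's top is 69 mm above the table (14 mm above the deck); the one latched key's top is 3 mm lower, 66 mm. Any of the four may be the latched one. Keys move straight down and up
- key_4: the fourth key itself, same in every way as the others; its origin lies 14 mm below the centre of its top face
- cup_a: clear plastic tub, 92 mm across the mouth, 62 mm high, behind the box (origin at the centre of its underside); loose, to be left alone
- cup_b: a second such tub, 92 mm across, 62 mm high, behind the box (origin at the centre of its underside); loose, to be left alone
- pot: small clay pot, 80 mm across, 58 mm high, in front of the box on the dial side (origin at the centre of its underside); loose, to be left alone
- shears: bonsai shears lying flat, 150 mm long, 14 mm high, in front of the box; origin at the pivot; loose, to be left alone
- brush: small brush lying flat, 170 mm long, beyond the fourth key's end of the box (origin at the centre of its underside); loose, to be left alone
- bonsai: bonsai tree in a clay pot, 152 mm long, 255 mm tall, to the left of the box (origin at the centre of its underside); loose, to be left alone
- glass: amber drinking glass, 78 mm across, 130 mm high, left of the box beyond the dial end (origin at the centre of its underside); loose, to be left alone

How it is judged:
On the way, in this order (a step that is already met when the one before it is completed fails the run):
1. the first (next to the dial) key is tapped with the fingers while the latched key is still latched (contact force between the fingers and key_1 above 0.3 N and ((z of key_1_top in the frame of box below 0.067 m and distance of key_1_top from where it was at the start of the episode below 0.0013 m) or (z of key_2_top in the frame of box below 0.067 m and distance of key_2_top from where it was at the start of the episode below 0.0013 m) or (z of key_3_top in the frame of box below 0.067 m and distance of key_3_top from where it was at the start of the episode below 0.0013 m) or (z of key_4_top in the frame of box below 0.067 m and distance of key_4_top from where it was at the start of the episode below 0.0013 m))), for 0.02 s.
2. the second key is tapped with the fingers while the latched key is still latched (contact force between the fingers and key_2 above 0.3 N and ((z of key_1_top in the frame of box below 0.067 m and distance of key_1_top from where it was at the start of the episode below 0.0013 m) or (z of key_2_top in the frame of box below 0.067 m and distance of key_2_top from where it was at the start of the episode below 0.0013 m) or (z of key_3_top in the frame of box below 0.067 m and distance of key_3_top from where it was at the start of the episode below 0.0013 m) or (z of key_4_top in the frame of box below 0.067 m and distance of key_4_top from where it was at the start of the episode below 0.0013 m))), for 0.02 s.
3. the third key is tapped with the fingers while the latched key is still latched (contact force between the fingers and key_3 above 0.3 N and ((z of key_1_top in the frame of box below 0.067 m and distance of key_1_top from where it was at the start of the episode below 0.0013 m) or (z of key_2_top in the frame of box below 0.067 m and distance of key_2_top from where it was at the start of the episode below 0.0013 m) or (z of key_3_top in the frame of box below 0.067 m and distance of key_3_top from where it was at the start of the episode below 0.0013 m) or (z of key_4_top in the frame of box below 0.067 m and distance of key_4_top from where it was at the start of the episode below 0.0013 m))), for 0.02 s.
4. the fourth key is tapped with the fingers while the latched key is still latched (contact force between the fingers and key_4 above 0.3 N and ((z of key_1_top in the frame of box below 0.067 m and distance of key_1_top from where it was at the start of the episode below 0.0013 m) or (z of key_2_top in the frame of box below 0.067 m and distance of key_2_top from where it was at the start of the episode below 0.0013 m) or (z of key_3_top in the frame of box below 0.067 m and distance of key_3_top from where it was at the start of the episode below 0.0013 m) or (z of key_4_top in the frame of box below 0.067 m and distance of key_4_top from where it was at the start of the episode below 0.0013 m))), for 0.02 s.
5. after the taps, the latched key is pressed with the fingers past its release point (5.3 mm below the up height) (((z of key_1_top in the frame of box below 0.0637 m and distance of key_1_top from where it was at the start of the episode below 0.0048 m and contact force between the fingers and key_1 above 0.3 N) or (z of key_2_top in the frame of box below 0.0637 m and distance of key_2_top from where it was at the start of the episode below 0.0048 m and contact force between the fingers and key_2 above 0.3 N) or (z of key_3_top in the frame of box below 0.0637 m and distance of key_3_top from where it was at the start of the episode below 0.0048 m and contact force between the fingers and key_3 above 0.3 N) or (z of key_4_top in the frame of box below 0.0637 m and distance of key_4_top from where it was at the start of the episode below 0.0048 m and contact force between the fingers and key_4 above 0.3 N))), for 0.02 s.
At the end, for the whole second after the job is handed in: All four key tops stand within 1.2 mm of the up height (69 mm above the box's underside), after four light taps in order from the dial and one press of the latched key (z of each of key_1_top, key_2_top, key_3_top, key_4_top in the frame of box above 0.0678 m); the robot touches nothing.
It fails at once if a key that was up at the start is pushed in more than 5 mm ((z of key_1_top in the frame of box below 0.064 m and distance of key_1_top from where it was at the start of the episode above 0.0048 m and contact force between anything else and key_1 above 0.1 N) or (z of key_2_top in the frame of box below 0.064 m and distance of key_2_top from where it was at the start of the episode above 0.0048 m and contact force between anything else and key_2 above 0.1 N) or (z of key_3_top in the frame of box below 0.064 m and distance of key_3_top from where it was at the start of the episode above 0.0048 m and contact force between anything else and key_3 above 0.1 N) or (z of key_4_top in the frame of box below 0.064 m and distance of key_4_top from where it was at the start of the episode above 0.0048 m and contact force between anything else and key_4 above 0.1 N)).
It fails at once if a loose thing standing about (tub, pot, shears, brush, bonsai, glass) is lifted, knocked or shifted by more than 20 mm (distance of any of cup_a, cup_b, pot, shears, brush, bonsai, glass from where it was at the start of the episode above 0.02 m).
It also fails if it takes over 50 s, if anything falls off the work surface, if the arm or the gripper's body presses on something with over 40 N, if the wrist force passes 120 N, or if a joint passes its speed limit or range.

### The arm

A 7-joint arm with a two-finger parallel gripper is mounted at the origin on the work surface. World frame = base frame: x ahead of the robot, y to its left, z up, the work surface at z = 0. Lengths are in m, angles in rad, forces in N, time in s.
With the tool pointing down it reaches from about 0.425 to 0.875 m from the base axis. Payload 8.4 kg.
Tool frame: the origin (TCP) lies at the very end of the fingers, on their centre line; the grasp point (between the pads) lies behind it (tcp_to_grasp is the z of the grasp point in the tool frame, in m); z points along the fingers, y is the direction in which the jaws open and shut (so a half turn about z gives the same grasp; the last joint's range is limited). The gripper opens to 87 mm and grips with 3 to 60 N. Pads are 19 mm wide; open, the fingers measure 117 mm over their backs; the gripper's body (75 mm by 190 mm) begins 51 mm behind the grasp point.
Start: joints at [1.004, 0.333, 0.04, 1.465, -0.013, 1.343, -0.059], TCP at [0.293, -0.58, 0.223] pointing down, gripper open.
Joint ranges: [-2.58, 2.58], [-0.38, 2.09], [-1.3, 1.39], [0.25, 2.4], [-1.5, 4.64], [0.08, 2.09], [-2.65, 2.65]. Speed limits (rad/s): [2.22, 2.22, 2.79, 2.79, 3.14, 3.14, 3.14].

### API

Orientations are given as [roll, pitch, yaw] about the fixed x, y, z axes, in that order (R = Rz(yaw) Ry(pitch) Rx(roll)).
In Python, from plant import sense, get_image, job_done, tcp_to_grasp gives the robot as it stands. The module is installed in compiled form; this text tells all that it offers.
- The arm moves only by the tool move_arm, never from a script. Its argument "moves" is a list of rows, each a list of 7 numbers: the shift along the tool's x, y, z in cm, then the turn, a rotation vector about the tool's x, y, z in degrees, then the opening, from -1 (shut) to 1 (fully open). In form: [[dx, dy, dz, wx, wy, wz, claw], ...]. A call has 1 to 8 rows; each row is the pose to reach, as a shift and turn from the pose commanded when the call began, along the tool's axes at that moment; what a row does not reach only later rows make up. A row lasts 1/8 s, in which the tool goes at most 62.5 mm and 10.7 degrees, less where a joint would pass 70% of its speed; a pose out of reach is approached as far as the arm can. A call with a gripper value outside its range is refused whole. The fingers move at their own pace and stop on an object; "grip_force" is the grip in N (left out, the last holds). Time passes only in rows, so rows that repeat a pose let the fingers close. It gives the time, the measured TCP pose, the force and the opening at its end, in the units of the state.
- sense(): the state, without advancing time (a new reading comes with each control period).
- get_image(name): name is "side" or "top" or "wrist"; returns a dict with "img" (400x640x3 uint8, red, green, blue), "K" (3x3 intrinsics, pixels), "k1" (the pictures are not rectified: a ray, as slopes to the right and down, at radius r is drawn at 1 + k1 r^2 times it, then the intrinsics apply), "xyz" and "attitude" of the camera in the world; the wrist camera has in their place "hand_eye" (4x4, takes a point from camera to tool coordinates, whose origin is the TCP and whose axes are the flange's). Camera axes: x right, y down, z forward; pixel columns grow to the right and rows downward; lengths in m; the calibration is good to about 2 mm. A picture is of the moment at which its call begins: read the wrist's pose just before it. There is no depth.
- job_done(): hands the job in, once; it reports no verdict.
The state is a dict: "time": time; "qpos": joint angles; "joint_velocities": joint speeds; "joint_efforts": joint torques, N m; "position": TCP position; "tool_rot": TCP orientation; "wrist_force": force on the tool from outside, world axes, zero at the start; "ft_torque": the same for the moment, N m; "finger_gap": finger opening in m.
Only numpy, scipy, OpenCV 4.12 (cv2) and the standard library are available. Lean on these libraries where they do the work, as an engineer would, in place of code of your own. Each camera call takes 0.05 s, during which the arm holds its last target.

## Working session

There is one attempt and no reset: what is moved stays moved. The work goes in short steps, Python scripts to look and compute and a tool call to move; the robot and the scene stay as the last step left them, time stands still between calls to the robot, and variables do not carry over. Pictures are saved under pics/ and viewed, and the job is handed in when it is done.

Besides the shell and the picture viewer there is one more tool, called after "Call:" by a JSON object that holds its "op" and its "data". move_arm: Moves the arm, as the interface text tells. Its arguments: {"type":"object","properties":{"moves":{"type":"array","items":{"type":"array","items":{"type":"number"}}},"grip_force":{"type":"number"}},"required":["moves"]}

```bash
mkdir -p pics; python3 - <<'E'
from plant import sense,get_image,tcp_to_grasp
import cv2
s=sense()
for k in s: print(k,s[k])
print(tcp_to_grasp)
for n in("top","side"):
    d=get_image(n); cv2.imwrite(f"pics/{n}0.png",d["img"][:,:,::-1]); print(n,{k:v for k,v in d.items() if k!="img"})
E
```

```text
time 0.0
qpos [ 1.00379479  0.33391466  0.03988699  1.46627326 -0.01340366  1.34329584
 -0.05851516]
joint_velocities [-0.00240499 -0.00059387 -0.00147674 -0.00062735 -0.00040661  0.00071453
 -0.00093787]
joint_efforts [ 6.11293890e-04 -6.56363082e+01  1.33571181e+00 -4.03802919e+01
 -5.96559118e-02  4.49815008e-02  1.35670939e-04]
position [ 0.29285675 -0.57976218  0.22165606]
tool_rot [-3.13997151e+00  1.11287834e-04  4.67755924e-01]
wrist_force [-0.64783551  0.34520224 -0.48423115]
ft_torque [-0.00496753  0.0370073   0.02677895]
finger_gap 0.08707796926039592
-0.0187
top {'K': array([[488.14179642,   0.        , 326.26153119],
       [  0.        , 488.14179642, 197.44949223],
       [  0.        ,   0.        ,   1.        ]]), 'k1': -0.0949032030079269, 'xyz': array([0.42648306, 0.13232518, 1.24718148]), 'attitude': array([-3.02189846e+00, -2.25126183e-03, -1.55082182e+00])}
side {'K': array([[414.52841381,   0.        , 318.14728085],
       [  0.        , 414.52841381, 201.01910369],
       [  0.        ,   0.        ,   1.        ]]), 'k1': -0.03305923435605252, 'xyz': array([0.52614177, 1.1289308 , 0.79126898]), 'attitude': array([-2.17787176, -0.02357503, -3.07053134])}
```

View pics/top0.png

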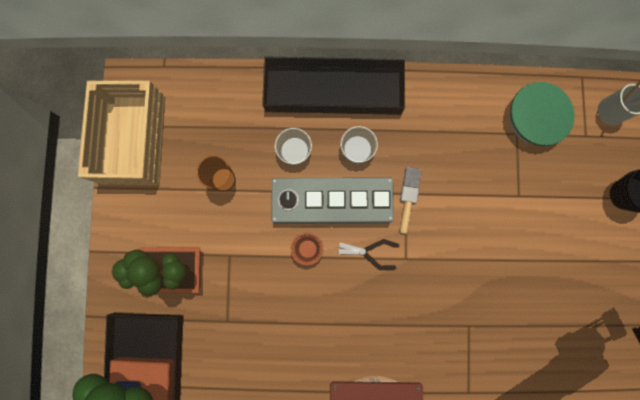

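View pics/side0.png

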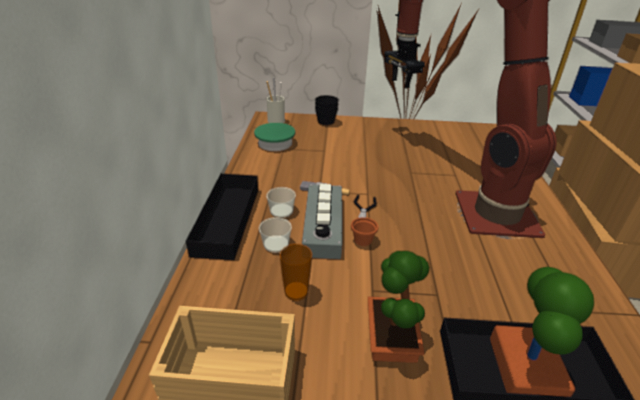

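The top view shows the box at columns 272–392 and rows 178–222. The dial is at (289,199) and the white keys are near columns 314, 337, 359 and 382, row 199. Next I'll locate the key caps.

```bash
cat > h.py <<'E'
import numpy as np,cv2
from scipy.spatial.transform import Rotation as R
def rot(a): return R.from_euler('xyz',a).as_matrix()
def ray(d,uv,T=None):
    K=d["K"]; D=np.array([d["k1"],0,0,0,0])
    p=cv2.undistortPoints(np.array(uv,float).reshape(-1,1,2),K,D).reshape(-1,2)
    v=np.c_[p,np.ones(len(p))]
    if T is None: return np.array(d["xyz"]), v@rot(d["attitude"]).T
    return T[:3,3], v@T[:3,:3].T
def plane(d,uv,z,T=None):
    o,v=ray(d,uv,T); return o+v*((z-o[2])/v[:,2])[:,None]
def keys(img,roi,amin=60,thr=190):
    x0,y0,x1,y1=roi; m=np.zeros(img.shape[:2],np.uint8)
    m[y0:y1,x0:x1]=(img[y0:y1,x0:x1].min(2)>thr)
    n,l,st,c=cv2.connectedComponentsWithStats(m)
    return [(c[i],st[i]) for i in range(1,n) if st[i,4]>amin]
E
python3 - <<'E'
from h import *
from plant import *
d=get_image("top"); k=keys(d["img"],(270,175,395,225))
for c in k: print(c)
c=np.array([a[0] for a in k]); c=c[np.argsort(c[:,0])]
print(P:=plane(d,c,.068)); e=P[-1]-P[0]; print(np.linalg.norm(np.diff(P,axis=0),axis=1),np.arctan2(-e[0]*-1,-e[1]))
d=get_image("side"); k=keys(d["img"],(305,170,340,245),40)
for a in k: print(a)
c=np.array([a[0] for a in k]);print(plane(d,c,.068))
cv2.imwrite("pics/sz.png",cv2.resize(d["img"][170:260,280:400,::-1],None,fx=6,fy=6,interpolation=2))
E
```

```text
(array([313.46666667, 198.53333333]), array([307, 192,  14,  14, 195], dtype=int32))
(array([336.43298969, 198.5       ]), array([330, 192,  14,  14, 194], dtype=int32))
(array([358.60512821, 198.46666667]), array([352, 192,  15,  14, 195], dtype=int32))
(array([381.29473684, 198.55789474]), array([375, 192,  14,  14, 190], dtype=int32))
[[ 0.56504236  0.16356697  0.068     ]
 [ 0.56625473  0.1077136   0.068     ]
 [ 0.56742785  0.05375065  0.068     ]
 [ 0.56832218 -0.0015829   0.068     ]]
[0.05586653 0.0539757  0.05534077] 0.01985706146548341
(array([324.56, 186.88]), array([320, 184,  10,   6,  50], dtype=int32))
(array([324.04081633, 195.57142857]), array([320, 193,  10,   6,  49], dtype=int32))
(array([323.28571429, 205.67857143]), array([319, 203,  10,   6,  56], dtype=int32))
(array([323. , 216.5]), array([318, 214,  11,   6,  66], dtype=int32))
[[0.5682009  0.00698201 0.068     ]
 [0.56689755 0.05709618 0.068     ]
 [0.56593302 0.11166471 0.068     ]
 [0.56345868 0.1658967  0.068     ]]
```

View pics/sz.png

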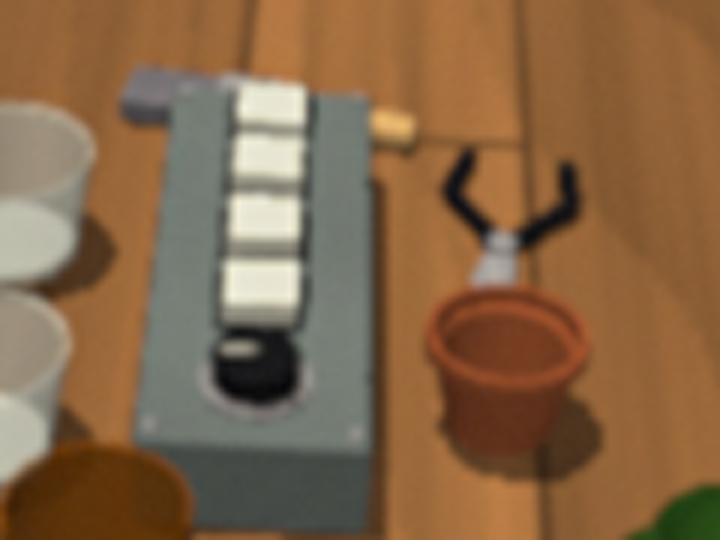

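Both views put the keys near x≈0.565, with y≈0.164, 0.109, 0.054 and -0.001. The box yaw is about 0.02. I'll approach with the gripper shut.

Call:
{"op": "move_arm", "data": {"moves": [[4,-4,0,0,0,0,-1],[8,-8,0,0,0,5,-1],[12.5,-11.5,0,0,0,10,-1],[16.5,-15.5,0,0,0,15,-1],[20.5,-19.5,0,0,0,20,-1],[25,-23,0,0,0,25.7,-1],[29,-27,0,0,0,25.7,-1],[29,-27,0,0,0,25.7,-1]], "grip_force": 10}}

```text
time: 1.2
position: [0.4317, -0.2039, 0.2228]
tool_rot: [-3.141, -0.001, 0.027]
wrist_force: [0.4, -0.6, -0.4]
finger_gap: 0.0149
```

Call:
{"op": "move_arm", "data": {"moves": [[2,-5,0,0,0,0,-1],[4,-10,0,0,0,0,-1],[6,-15,0,0,0,0,-1],[8,-20,0,0,0,0,-1],[10,-26,0,0,0,0,-1],[12,-32,3,0,0,0,-1],[14,-36.5,6,0,0,0,-1],[14,-36.5,6,0,0,0,-1]]}}

```text
time: 2.2
position: [0.562, 0.1625, 0.1593]
tool_rot: [-3.14, 0.005, 0.024]
wrist_force: [-0.2, -0.5, -0.4]
finger_gap: 0.0001
```

```bash
python3 - <<'E'
from h import *
from plant import *
s=sense(); T=np.eye(4);T[:3,:3]=rot(s["tool_rot"]);T[:3,3]=s["position"]
d=get_image("wrist"); print(d["hand_eye"]); T=T@d["hand_eye"]; print(s["position"],s["tool_rot"],s["wrist_force"],s["finger_gap"],T[:3,3])
k=keys(d["img"],(0,0,640,400),800,170)
for a in k: print(a, plane(d,[a[0]],.068,T))
cv2.imwrite("pics/w1.png",d["img"][:,:,::-1])
d=get_image("top");cv2.imwrite("pics/t1.png",cv2.resize(d["img"][120:280,200:440,::-1],None,fx=3,fy=3))
E
```

```text
[[-3.98937241e-04 -9.67793770e-01 -2.51744036e-01  6.89558664e-02]
 [ 9.99999807e-01 -5.05959786e-04  3.60396085e-04  1.19908783e-03]
 [-4.76161444e-04 -2.51743843e-01  9.67793785e-01 -1.63370933e-01]
 [ 0.00000000e+00  0.00000000e+00  0.00000000e+00  1.00000000e+00]]
[0.56195915 0.16246021 0.15933777] [-3.14020351  0.00493143  0.02422585] [-0.16928319 -0.52866662 -0.39258888] 0.00014796774883535238 [0.63173389 0.16272444 0.32236485]
(array([265.3026265 ,  47.61336423]), array([ 196,    0,  118,   92, 5178], dtype=int32)) [[0.6838919  0.20809476 0.068     ]]
(array([443.76682642,  44.07355699]), array([ 404,    0,  119,   88, 4799], dtype=int32)) [[0.69031414 0.07154839 0.068     ]]
(array([559.49105058, 171.2459144 ]), array([ 537,  151,   45,   41, 1285], dtype=int32)) [[ 0.5949097  -0.04114712  0.068     ]]
(array([509.92866324, 198.80526992]), array([ 488,  179,   45,   40, 1556], dtype=int32)) [[ 0.56948993 -0.00115923  0.068     ]]
(array([320.38624339, 196.93499622]), array([ 300,  180,   43,   40, 1323], dtype=int32)) [[0.56715268 0.16340208 0.068     ]]
(array([385.57606679, 192.50927644]), array([ 365,  180,   43,   27, 1078], dtype=int32)) [[0.57237249 0.10808072 0.068     ]]
(array([449.61043689, 199.41262136]), array([ 428,  180,   45,   40, 1648], dtype=int32)) [[0.56765197 0.05221821 0.068     ]]
```

View pics/w1.png

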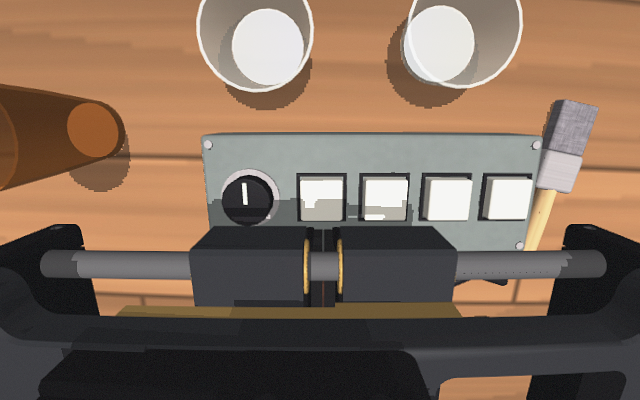

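View pics/t1.png

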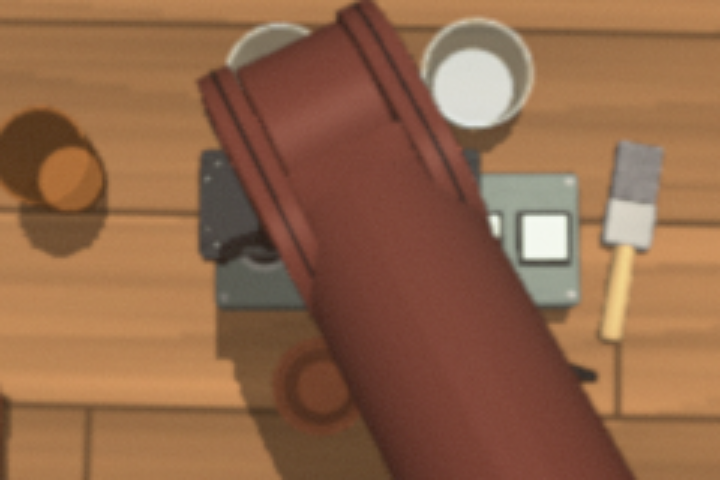

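The wrist view agrees with the key positions to about 2 mm. The keys are at columns 320, 385, 450 and 510, with the fingers above key 1. Going down to a hover.

Call:
{"op": "move_arm", "data": {"moves": [[0.4,0,3,0,0,0,-1],[0.4,0,5,0,0,0,-1],[0.4,0,7,0,0,0,-1],[0.4,0,7.5,0,0,0,-1],[0.4,0,7.5,0,0,0,-1],[0.4,0,7.5,0,0,0,-1],[0.4,0,7.5,0,0,0,-1]]}}

```text
time: 3.18
position: [0.5676, 0.1595, 0.0883]
tool_rot: [-3.141, -0.001, 0.019]
wrist_force: [0.1, -0.3, -0.5]
finger_gap: 0.0006
```

Call:
{"op": "move_arm", "data": {"moves": [[0,0,0,0,0,0,-1]]}}

```text
time: 3.3
position: [0.5674, 0.1594, 0.088]
tool_rot: [-3.141, -0.001, 0.019]
wrist_force: [0.4, -0.5, 0.2]
finger_gap: 0.0009
```

Call:
{"op": "move_arm", "data": {"moves": [[0,-0.4,1.2,0,0,0,-1],[0,-0.4,1.3,0,0,0,-1],[0,-0.4,1.4,0,0,0,-1],[0,-0.4,1.4,0,0,0,-1]]}}

```text
time: 3.8
position: [0.5671, 0.1633, 0.0735]
tool_rot: [-3.142, 0.0, 0.019]
wrist_force: [0.9, 0.3, -0.3]
finger_gap: 0.0008
```

Call:
{"op": "move_arm", "data": {"moves": [[0,0,0.1,0,0,0,-1],[0,0,0.2,0,0,0,-1],[0,0,0.2,0,0,0,-1]]}}

```text
time: 4.18
position: [0.567, 0.1632, 0.0715]
tool_rot: [-3.142, 0.0, 0.019]
wrist_force: [-0.0, -0.1, -0.2]
finger_gap: 0.0006
```

Call:
{"op": "move_arm", "data": {"moves": [[0,0,0.15,0,0,0,-1],[0,0,0.15,0,0,0,-1]]}}

```text
time: 4.42
position: [0.567, 0.1633, 0.0699]
tool_rot: [3.142, 0.0, 0.019]
wrist_force: [-0.1, -0.3, -0.8]
finger_gap: 0.0005
```

Call:
{"op": "move_arm", "data": {"moves": [[0,0,0.1,0,0,0,-1],[0,0,0.1,0,0,0,-1]]}}

```text
time: 4.68
position: [0.5671, 0.1633, 0.0691]
tool_rot: [-3.142, -0.0, 0.019]
wrist_force: [-1.2, -0.4, 1.5]
finger_gap: 0.0006
```

Call:
{"op": "move_arm", "data": {"moves": [[0,0,0.1,0,0,0,-1],[0,0,0.1,0,0,0,-1]]}}

```text
time: 4.92
position: [0.5671, 0.1633, 0.0681]
tool_rot: [-3.142, -0.0, 0.019]
wrist_force: [-0.5, -0.5, 2.4]
finger_gap: 0.0007
```

Call:
{"op": "move_arm", "data": {"moves": [[0,0,0.1,0,0,0,-1],[0,0,0.1,0,0,0,-1]]}}

```text
time: 5.18
position: [0.5672, 0.1633, 0.0671]
tool_rot: [-3.142, -0.0, 0.019]
wrist_force: [-0.8, 0.5, 2.9]
finger_gap: 0.0005
```

Call:
{"op": "move_arm", "data": {"moves": [[0,0,-1,0,0,0,-1],[0,0,-1.8,0,0,0,-1],[0,2.8,-1.8,0,0,0,-1],[0,5.5,-1.8,0,0,0,-1],[0,5.5,-0.8,0,0,0,-1],[0,5.5,-0.5,0,0,0,-1],[0,5.5,-0.5,0,0,0,-1]]}}

```text
time: 6.05
position: [0.5677, 0.1096, 0.0719]
tool_rot: [-3.141, 0.001, 0.021]
wrist_force: [-0.6, -0.5, -0.5]
finger_gap: 0.0008
```

Key 1 gives softly (1.5, 2.4, then 2.9 N over 2 mm), so it is up. Next is key 2.

Call:
{"op": "move_arm", "data": {"moves": [[0,0,0.15,0,0,0,-1],[0,0,0.25,0,0,0,-1],[0,0,0.25,0,0,0,-1]]}}

```text
time: 6.42
position: [0.5681, 0.1086, 0.0696]
tool_rot: [-3.141, -0.0, 0.02]
wrist_force: [0.8, 0.0, 0.2]
finger_gap: 0.0003
```

Call:
{"op": "move_arm", "data": {"moves": [[0,0,0.1,0,0,0,-1],[0,0,0.1,0,0,0,-1]]}}

```text
time: 6.68
position: [0.5682, 0.1085, 0.0687]
tool_rot: [-3.141, -0.0, 0.019]
wrist_force: [-0.3, 1.3, 1.4]
finger_gap: 0.0004
```

Call:
{"op": "move_arm", "data": {"moves": [[0,0,0.1,0,0,0,-1],[0,0,0.1,0,0,0,-1]]}}

```text
time: 6.92
position: [0.5682, 0.1085, 0.0676]
tool_rot: [-3.141, -0.0, 0.019]
wrist_force: [-0.5, 1.3, 2.4]
finger_gap: 0.0003
```

Call:
{"op": "move_arm", "data": {"moves": [[0,0,0.08,0,0,0,-1],[0,0,0.08,0,0,0,-1]]}}

```text
time: 7.18
position: [0.5682, 0.1085, 0.0669]
tool_rot: [-3.141, -0.0, 0.019]
wrist_force: [-0.0, 1.5, 3.4]
finger_gap: 0.0004
```

Key 2 gives too. Moving to key 3.

Call:
{"op": "move_arm", "data": {"moves": [[0,0,-1,0,0,0,-1],[0,0,-1.8,0,0,0,-1],[0,2.8,-1.8,0,0,0,-1],[0,5.5,-1.8,0,0,0,-1],[0,5.5,-0.8,0,0,0,-1],[0,5.5,-0.4,0,0,0,-1],[0,5.5,-0.2,0,0,0,-1],[0,5.5,-0.2,0,0,0,-1]]}}

```text
time: 8.18
position: [0.569, 0.0544, 0.0688]
tool_rot: [-3.141, 0.0, 0.021]
wrist_force: [-1.1, 0.3, 0.9]
finger_gap: 0.0005
```

Call:
{"op": "move_arm", "data": {"moves": [[0,0,0.1,0,0,0,-1],[0,0,0.1,0,0,0,-1]]}}

```text
time: 8.43
position: [0.5694, 0.0539, 0.068]
tool_rot: [-3.141, -0.0, 0.02]
wrist_force: [-0.1, 1.6, 1.8]
finger_gap: 0.0003
```

Call:
{"op": "move_arm", "data": {"moves": [[0,0,0.1,0,0,0,-1],[0,0,0.1,0,0,0,-1]]}}

```text
time: 8.68
position: [0.5694, 0.0537, 0.067]
tool_rot: [-3.141, -0.001, 0.019]
wrist_force: [0.0, 2.1, 3.9]
finger_gap: 0.0005
```

Call:
{"op": "move_arm", "data": {"moves": [[0,0,-1,0,0,0,-1],[0,0,-1.8,0,0,0,-1],[0,2.8,-1.8,0,0,0,-1],[0,5.5,-1.8,0,0,0,-1],[0,5.5,-0.8,0,0,0,-1],[0,5.5,-0.3,0,0,0,-1],[0,5.5,-0.2,0,0,0,-1],[0,5.5,-0.2,0,0,0,-1]]}}

```text
time: 9.68
position: [0.5702, -0.0009, 0.0688]
tool_rot: [-3.141, 0.0, 0.02]
wrist_force: [1.1, -0.1, -1.0]
finger_gap: 0.0005
```

Key 3 gives. At key 4, at the same height, there is no contact force yet.

Call:
{"op": "move_arm", "data": {"moves": [[0,0,0.1,0,0,0,-1],[0,0,0.1,0,0,0,-1]]}}

```text
time: 9.93
position: [0.5703, -0.0015, 0.0678]
tool_rot: [-3.142, -0.0, 0.019]
wrist_force: [-0.2, -0.0, 0.3]
finger_gap: 0.0008
```

Call:
{"op": "move_arm", "data": {"moves": [[0,0,0.1,0,0,0,-1],[0,0,0.1,0,0,0,-1]]}}

```text
time: 10.18
position: [0.5702, -0.0017, 0.0667]
tool_rot: [-3.142, 0.0, 0.019]
wrist_force: [-0.8, 0.3, 0.9]
finger_gap: 0.0008
```

Call:
{"op": "move_arm", "data": {"moves": [[0,0,0.05,0,0,0,-1],[0,0,0.05,0,0,0,-1]]}}

```text
time: 10.42
position: [0.5703, -0.0017, 0.0665]
tool_rot: [3.142, -0.0, 0.019]
wrist_force: [-2.6, -0.5, 3.6]
finger_gap: 0.0006
```

Call:
{"op": "move_arm", "data": {"moves": [[0,0,0.05,0,0,0,-1],[0,0,0.05,0,0,0,-1]]}}

```text
time: 10.68
position: [0.5703, -0.0017, 0.0659]
tool_rot: [3.142, -0.0, 0.019]
wrist_force: [-1.9, 0.3, 5.0]
finger_gap: 0.0006
```

Key 4 is the latched one: first contact is about 3 mm lower and the force rises stiffly. I'll press it firmly now.

Call:
{"op": "move_arm", "data": {"moves": [[0,0,0.1,0,0,0,-1],[0,0,0.2,0,0,0,-1],[0,0,0.3,0,0,0,-1],[0,0,0.3,0,0,0,-1]]}}

```text
time: 11.18
position: [0.5703, -0.0017, 0.063]
tool_rot: [3.142, -0.0, 0.019]
wrist_force: [-2.4, -0.2, 6.0]
finger_gap: 0.0006
```

Call:
{"op": "move_arm", "data": {"moves": [[0,0,0.07,0,0,0,-1],[0,0,0.07,0,0,0,-1]]}}

```text
time: 11.42
position: [0.5703, -0.0017, 0.0624]
tool_rot: [3.141, -0.0, 0.019]
wrist_force: [-3.6, -0.1, 7.0]
finger_gap: 0.0003
```

Call:
{"op": "move_arm", "data": {"moves": [[0,0,0.05,0,0,0,-1],[0,0,0.05,0,0,0,-1]]}}

```text
time: 11.68
position: [0.5703, -0.0017, 0.0624]
tool_rot: [3.141, -0.0, 0.019]
wrist_force: [-4.5, 0.0, 11.3]
finger_gap: 0.0004
```

The force jumped to 11 N with no further travel, so the key is on its hard stop, past release. Lifting off slowly to watch the key follow.

Call:
{"op": "move_arm", "data": {"moves": [[0,0,-0.3,0,0,0,-1],[0,0,-0.55,0,0,0,-1],[0,0,-0.55,0,0,0,-1]]}}

```text
time: 12.05
position: [0.5703, -0.0017, 0.0671]
tool_rot: [-3.142, -0.0, 0.019]
wrist_force: [-1.5, 0.7, 1.8]
finger_gap: 0.0007
```

Call:
{"op": "move_arm", "data": {"moves": [[0,0,-2,0,0,0,-1],[0,0,-4,0,0,0,-1],[0,0,-8,0,0,0,-1],[-3,4,-10,0,0,0,-1],[-7,9,-10,0,0,0,-1],[-11,14,-10,0,0,0,-1],[-13,19,-10,0,0,0,-1],[-13,22,-10,0,0,0,-1]]}}

```text
time: 13.05
position: [0.4429, -0.2272, 0.1689]
tool_rot: [3.14, -0.001, 0.016]
wrist_force: [0.5, 0.7, 0.4]
finger_gap: 0.0005
```

```bash
python3 - <<'E'
from h import *
from plant import *
s=sense(); print(s["position"],s["wrist_force"])
d=get_image("top"); cv2.imwrite("pics/t2.png",cv2.resize(d["img"][120:280,200:440,::-1],None,fx=3,fy=3))
for a in keys(d["img"],(270,175,395,225)): print(a)
d=get_image("side")
for a in keys(d["img"],(305,170,340,245),40): print(a)
cv2.imwrite("pics/s2.png",cv2.resize(d["img"][170:260,280:400,::-1],None,fx=6,fy=6,interpolation=2))
E
```

```text
[ 0.44293501 -0.22724205  0.16890785] [0.48984144 0.70236957 0.39041043]
(array([313.5, 198.5]), array([307, 192,  14,  14, 196], dtype=int32))
(array([336.46666667, 198.53333333]), array([330, 192,  14,  14, 195], dtype=int32))
(array([358.72 , 198.555]), array([352, 192,  15,  14, 200], dtype=int32))
(array([381.43298969, 198.5       ]), array([375, 192,  14,  14, 194], dtype=int32))
(array([324.5, 186. ]), array([320, 184,  10,   5,  50], dtype=int32))
(array([324.09259259, 195.55555556]), array([320, 193,  10,   6,  54], dtype=int32))
(array([323.36842105, 205.63157895]), array([319, 203,  10,   6,  57], dtype=int32))
(array([323. , 216.5]), array([318, 214,  11,   6,  66], dtype=int32))
```

View pics/t2.png

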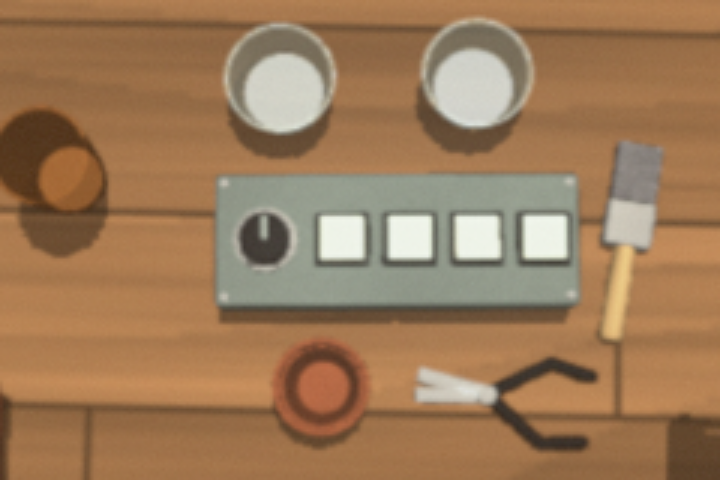

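View pics/s2.png

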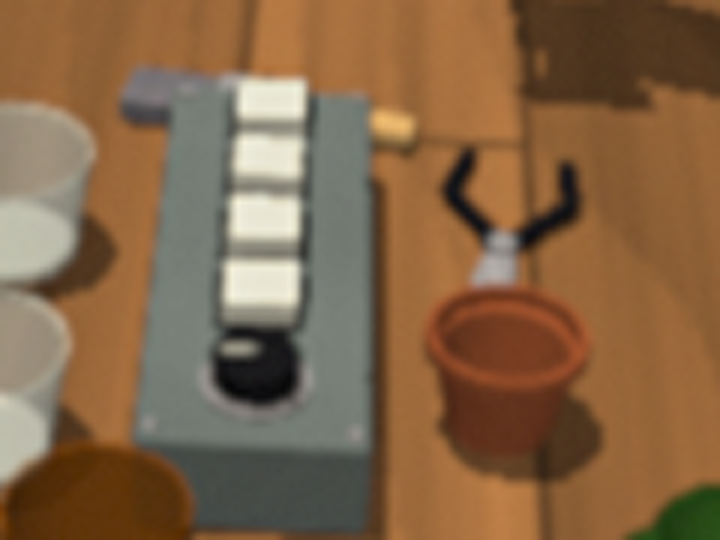

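The side view shows key 4 about 0.9 px higher than before (row 186.9 to 186.0), while the other keys have not moved. It also pushed back with 1.8 N at 67 mm, above the latched height. Nothing else in either picture has shifted.

```bash
python3 -c "
from plant import *
print(sense()['wrist_force']);print(job_done())"
```

```text
[ 0.08955126 -0.49563894 -0.09775907]
the job is handed in; nothing more can be done
None
```

I tapped all four keys in order from the dial, found the fourth one latched, pressed it until its latch let go, and handed the job in at about 13 s. `job_done()` gives no verdict, so success rests on my own checks below.

- **Taps:** keys 1 to 3 gave softly, with about 1–4 N over the first 2 mm or so. Key 4 was met about 3 mm lower and was stiff.
- **Press:** I pushed key 4 to its hard stop, where the force rose to 11 N with no further travel.
- **Key 4 is up:** while I lifted off, it still pushed the finger with 1.8 N at 67 mm, above its latched height. The side view shows it about 1 pixel higher than before, and the other three keys have not moved.
- **Surroundings:** the tubs, pot, shears, brush and glass look unmoved in the pictures. I did not check the bonsai closely, but the arm stayed well away from it. The arm was clear with about zero wrist force at hand-in.

No check failed or disagreed. Key 4 being level rests on that force and the 1-pixel rise, because I did not tap it again.

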